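# Turn a cast housing over in the clamshell jig and set it to dry

## Robot

A 6-joint arm with a two-finger parallel gripper is mounted at the origin on a cart in front of the work surface, level with it; the furniture and walls round the work are solid. World frame = base frame: x ahead of the robot, y to its left, z up, the work surface at z = 0. Lengths are in m, angles in rad, forces in N, time in s.
With the tool pointing down it reaches from about 0.35 to 0.85 m from the base axis. Payload 8.1 kg.
Tool frame: the origin (TCP) lies between the finger pads; the fingertips stand 25 mm ahead of it and the grasp point (between the pads) lies 6 mm ahead of it (robot.tip_extent is the distance from the TCP to the fingertips, in m); z points along the fingers, y is the direction in which the jaws open and shut (so a half turn about z gives the same grasp; the last joint's range is limited). The gripper opens to 93 mm and grips with 3 to 60 N. Pads are 15 mm wide; open, the fingers measure 128 mm over their backs; the gripper's body (75 mm by 188 mm) begins 65 mm behind the grasp point.
Start: joints at [1.132, 0.13, 1.488, -0, 1.523, -0.085], TCP at [0.208, 0.563, 0.244] pointing down, gripper open.
Joint ranges: [-2.96, 2.96], [-0.89, 2.26], [0.02, 2.5], [-1.34, 4.48], [0, 2.73], [-2.66, 2.66]. Speed limits (rad/s): [2.39, 2.39, 2.79, 3.14, 3.14, 3.14].

## Interface

Orientations are given as a rotation vector (axis times angle).
In Python, from plant import robot gives the robot as it stands.
- The arm moves only by the tool drive_tool, never from a script. Its argument "increments" is a list of rows, each a list of 7 numbers: the closure, from 0 (fully open) to 1 (shut), then the shift along the world's x, y, z in units of 25 mm (1.0 is 25 mm), then the turn, a rotation vector about the world's x, y, z in rad. In form: [[gripper, dx, dy, dz, rx, ry, rz], ...]. A call has 1 to 20 rows; each row is the pose to reach, as a shift and turn from the pose commanded when the call began; what a row does not reach only later rows make up. A row lasts 1/12 s, in which the tool goes at most 41.7 mm and 7.16 degrees, less where a joint would pass 70% of its speed; a pose out of reach is approached as far as the arm can. A call with a gripper value outside its range is refused whole. The fingers move at their own pace and stop on an object; "squeeze" is the grip in N (left out, the last holds). Time passes only in rows, so rows that repeat a pose let the fingers close. It gives the time, the measured TCP pose, the force and the opening at its end, in the units of the state.
- robot.read_state(): the state, without advancing time (a new reading comes with each control period).
- robot.read_camera(name): name is "scene" or "top"; returns a dict with "image" (480x640x3 uint8, red, green, blue), "fx", "fy", "cx", "cy" (pixels), "dist" ([k1, k2, p1, p2, k3] as OpenCV has them; the pictures are not rectified), "T" (4x4, takes a point from camera to world coordinates). Camera axes: x right, y down, z forward; pixel columns grow to the right and rows downward; lengths in m; the calibration is good to about 2 mm. A picture is of the moment at which its call begins. There is no depth.
- robot.close_job(): hands the job in, once; it reports no verdict.
The state is a dict: "t": time; "q": joint angles; "dq": joint speeds; "joint_torque": joint torques, N m; "tool_pos": TCP position; "orientation": TCP orientation; "force": force on the tool from outside, world axes, zero at the start; "wrist_torque": the same for the moment, N m; "opening": finger opening in m.
Only numpy, scipy, OpenCV 4.12 (cv2) and the standard library are available. Lean on these libraries where they do the work, as an engineer would, in place of code of your own. Each camera call takes 0.05 s, during which the arm holds its last target.

## Task

Turn the open housing over with the turnover jig, ready for painting its back: set it open side up in the pocket of the open leaf, its length along the hinge, let go, then swing the leaf by its bar right over onto the pad so that the housing ends up upside down there. Open the leaf again, take the upside-down housing off the pad and set it, still upside down, squarely across the middle of the two battens of the wooden drying stand; leave the can, cup and brush alone.

Things in the scene. Friction and masses are not known exactly. Their poses are not given: they have to be found in the camera images.
- housing: Plain cast-aluminium housing, an open box with 6 mm walls, standing with its open side up: 84 (x) x 60 (y) x 42 mm (z), about 0.22 kg. Origin: centre of its closed bottom's outside; z points out of the open side. Dark discs mark its short ends; a half turn about z makes no difference. Upside down, the origin is the centre of its top face, 42 mm above what it stands on.
- turnover_jig: Fixed metal turnover jig: base 146 (x) x 316 (y) x 4 mm, origin at the centre of its underside. The hinge runs along its x axis. The swinging leaf lies on its -y side when open; on its +y side is the fixed half, a flat black rubber pad 106 (x) x 104 (y, from 3 to 107) mm, top 8 mm above the table. The hinge's two brackets stand at x +-62 to 68, 41 high; nothing between them.
- jig_leaf (a joint): Swing of the leaf in rad: 0 open, lying flat on the jig's -y side; pi closed, over the pad (its floor then 53 mm above the table). Light hinge, slight friction; the leaf (0.3 kg) drops to either side from upright. About 0.6 rad past upright the housing slips from the leaf and lands upside down on the pad, staying there under the closed leaf; to take it out the leaf must be opened again.
- jig_hinge (a point): Middle of the hinge axis, 31 mm above the table; axes as the jig's.
- leaf_bar (a point): Middle of the leaf's round steel end bar: 10 mm diameter, 110 mm free length, parallel to the hinge and 145 mm from it, 31 mm above the table with the leaf open or closed. Pinch it from above with the tool kept vertical; it turns between the fingers as the leaf swings. 64 mm free between the bar and the leaf's floor plate.
- leaf_seat (a point): Where the housing's origin belongs in the open leaf: on its floor, 9 mm above the table, 39 mm from the hinge axis; axes as the jig's when open. The housing's 84 mm length lies parallel to the hinge. Pocket 93 mm long, 63 mm across. Two 43 mm posts at the hinge side (|x| 24 to 42), so a finger fits between them; side guides 12 mm, outer lip 6 mm above the floor.
- nest_seat (a point): Where the housing's origin roughly is once turned over: on the middle of the pad, 66 mm from the hinge, 50 mm above the table. It may land up to 15 mm off along the jig's y and a little askew.
- drying_stand: Wooden drying stand, fixed: board 115 (x) x 110 (y) x 10 mm, origin at the centre of its underside; two battens along y at x +-30 mm, 14 mm wide, 100 mm long, tops 30 mm above the table.
- stand_seat (a point): Where the housing's origin belongs when it stands upside down, centred across the two battens: 72 mm above the table. The housing's length lies along the stand's x (either way round).
- can: Black spray can, 67 mm diameter, 200 mm tall, bystander; origin at its foot.
- tin_cup: Small tin cup, 76 mm diameter, 61 mm tall, bystander; origin at its foot.
- brush: Paint brush lying flat, 196 mm long, bystander.

How it is judged:
On the way, in this order (a step that is already met when the one before it is completed fails the run):
1. the housing stands open side up in the open leaf, released (distance between housing and leaf_seat below 0.009 m and angle between housing's own z axis and vertical below 0.1 rad and value of joint jig_leaf below 0.1 rad and contact force between the fingers and housing below 0.3 N), for 0.2 s.
2. the leaf is closed and the housing lies upside down on the pad under it (value of joint jig_leaf above 3 rad and angle between housing's own z axis and vertical above 3 rad and distance between housing and nest_seat below 0.025 m), for 0.2 s.
At the end, for the whole second after the job is handed in: The housing stands at rest upside down (within 8 degrees of level) on both battens of the drying stand, within 20 mm of the middle and 14 degrees of square, its top face 68 to 76 mm above the stand's foot; the jig's leaf is open (below 0.3 rad) (angle between housing's own z axis and vertical above 3 rad and horizontal distance between housing and stand_seat below 0.02 m and z of housing in the frame of drying_stand between 0.068 and 0.076 m and angle between the x axis of housing and the x axis of drying_stand, either way round below 0.25 rad and linear speed of housing below 0.02 m/s and value of joint jig_leaf below 0.3 rad); the robot touches nothing.
It fails at once if a bystander (can, cup or brush) was pushed more than 3 cm (distance of any of can, tin_cup, brush from where it was at the start of the episode above 0.03 m).
It also fails if it takes over 72 s, if anything falls off the work surface, if the arm or the gripper's body presses on something with over 40 N, if the wrist force passes 120 N, or if a joint passes its speed limit or range.

## Working session

There is one attempt and no reset: what is moved stays moved. The work goes in short steps, Python scripts to look and compute and a tool call to move; the robot and the scene stay as the last step left them, time stands still between calls to the robot, and variables do not carry over. Pictures are saved under pics/ and viewed, and the job is handed in when it is done.

Besides the shell and the picture viewer there is one more tool, called after "Emit:" by a JSON object that holds its "op" and its "data", one argument or row to a line. drive_tool: Moves the arm, as the interface text tells. Its arguments: {"type":"object","properties":{"increments":{"type":"array"},"squeeze":{"type":"number"}},"required":["increments"]}

```bash
ls; mkdir -p pics; python3 - <<'E'
from plant import robot
import cv2,numpy as np
np.set_printoptions(precision=4,suppress=True)
print(robot.read_state(), robot.tip_extent)
for n in ["scene","top"]:
    c=robot.read_camera(n); cv2.imwrite(f"pics/{n}0.png",c["image"][:,:,::-1])
    print(n,c["fx"],c["fy"],c["cx"],c["cy"],c["dist"]);print(c["T"])
E
```

```text
pics
{'t': 0.0, 'q': array([ 1.1316,  0.1312,  1.4893,  0.    ,  1.523 , -0.0854]), 'dq': array([ 0.0027,  0.0001, -0.0001,  0.0005,  0.0009, -0.001 ]), 'joint_torque': array([ -0.0014, -55.9834, -49.1759,   0.0766,   0.0354,  -0.0001]), 'tool_pos': array([0.2076, 0.5624, 0.2426]), 'orientation': array([-0.5528, -3.0921,  0.0028]), 'force': array([-0.2034,  0.73  ,  0.0678]), 'wrist_torque': array([ 0.017 , -0.0173, -0.0354]), 'opening': 0.09286945836592642} 0.025
scene 566.1096904854865 566.1096904854865 319.89224374724967 236.47577228305005 [-0.0804  0.      0.      0.      0.    ]
[[-0.7002  0.5168 -0.4926  1.2998]
 [ 0.7139  0.5142 -0.4753  0.7771]
 [ 0.0077 -0.6845 -0.729   1.1595]
 [ 0.      0.      0.      1.    ]]
top 467.52500897546497 467.52500897546497 316.9571889978214 239.07045429076283 [-0.1247  0.      0.      0.      0.    ]
[[ 0.0262 -0.9815  0.1896  0.3509]
 [-0.9993 -0.0311 -0.0229  0.0707]
 [ 0.0284 -0.1889 -0.9816  1.2048]
 [ 0.      0.      0.      1.    ]]
```

View pics/scene0.png

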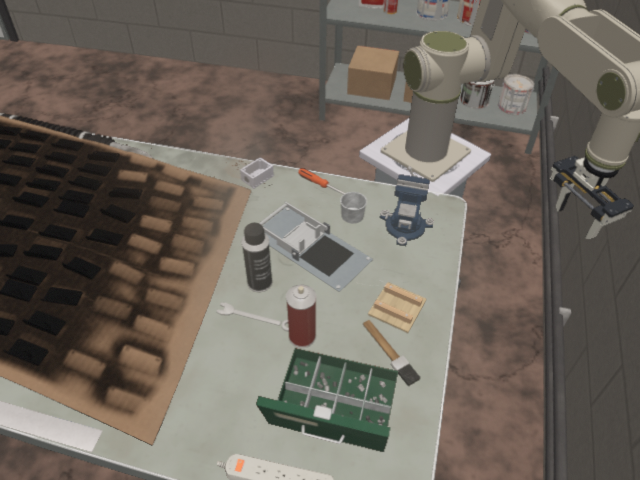

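View pics/top0.png

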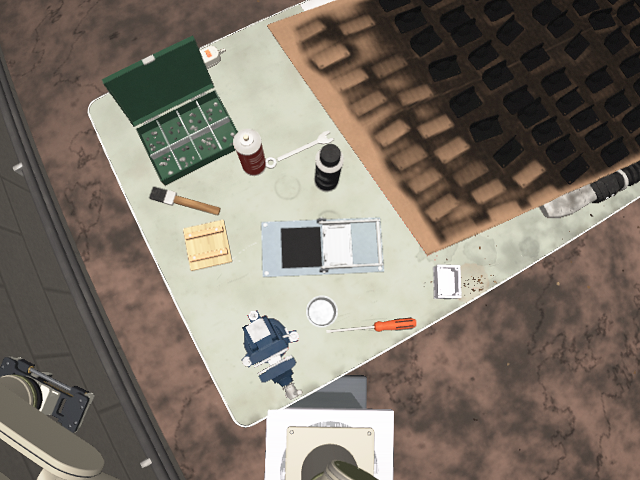

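The housing is at about (447,282) in top and (257,172) in scene. The jig is at top (322,247) with its leaf open to the right, and the stand is at (207,246). Next I'll zoom in for measurements.

```bash
cat > h.py <<'E'
import cv2,numpy as np
np.set_printoptions(precision=4,suppress=True)
from plant import robot
def cam(n): return robot.read_camera(n)
def rays(c,px):
    K=np.array([[c["fx"],0,c["cx"]],[0,c["fy"],c["cy"]],[0,0,1]])
    u=cv2.undistortPoints(np.array(px,float).reshape(-1,1,2),K,np.array(c["dist"],float))[:,0]
    d=np.c_[u,np.ones(len(u))]@c["T"][:3,:3].T
    return c["T"][:3,3],d
def plane(c,px,z):
    o,d=rays(c,px); return o+d*((z-o[2])/d[:,2])[:,None]
def tri(c1,p1,c2,p2):
    o1,d1=rays(c1,p1);o2,d2=rays(c2,p2);out=[]
    for a,b in zip(d1,d2):
        s=np.linalg.lstsq(np.c_[a,-b],o2-o1,rcond=None)[0]
        x,y=o1+a*s[0],o2+b*s[1]; out.append(np.r_[(x+y)/2,np.linalg.norm(x-y)])
    return np.array(out)
def proj(c,P):
    K=np.array([[c["fx"],0,c["cx"]],[0,c["fy"],c["cy"]],[0,0,1]])
    Ti=np.linalg.inv(c["T"])
    return cv2.projectPoints(np.array(P,float).reshape(-1,1,3),cv2.Rodrigues(Ti[:3,:3])[0],Ti[:3,3],K,np.array(c["dist"],float))[0][:,0]
def crop(c,x0,y0,w,h,s,fn):
    im=c["image"][y0:y0+h,x0:x0+w,::-1]
    im=cv2.resize(im,None,fx=s,fy=s,interpolation=cv2.INTER_CUBIC)
    for k in range(0,w,10): cv2.putText(im,str(x0+k),(k*s,8),0,.3,(0,0,255));cv2.line(im,(k*s,0),(k*s,4),(0,0,255))
    for k in range(0,h,10): cv2.putText(im,str(y0+k),(0,k*s+4),0,.3,(0,0,255))
    cv2.imwrite("pics/"+fn,im)
E
python3 - <<'E'
from h import *
t=cam("top");s=cam("scene")
crop(t,425,255,50,50,10,"ht.png"); crop(s,232,150,50,45,12,"hs.png")
crop(t,250,205,145,80,5,"jt.png"); crop(s,245,195,140,100,5,"js.png")
crop(t,140,180,100,95,6,"st.png"); crop(s,350,270,90,120,5,"ss.png")
E
```

```text
(no output)
```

View pics/ht.png

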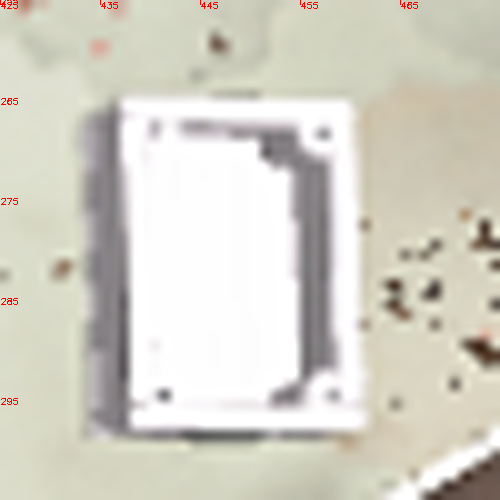

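View pics/hs.png

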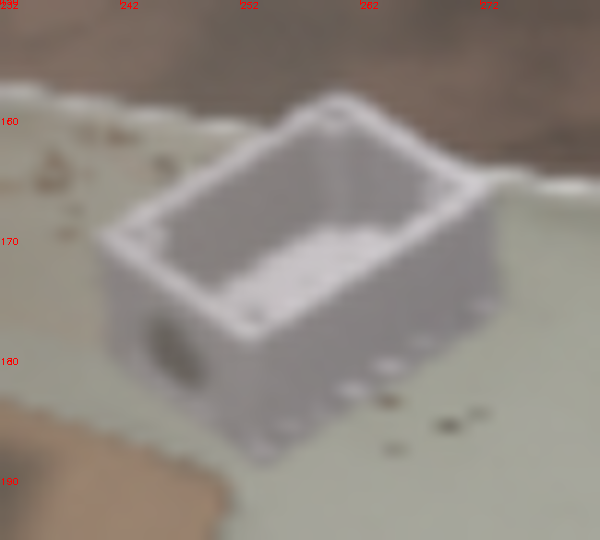

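View pics/jt.png

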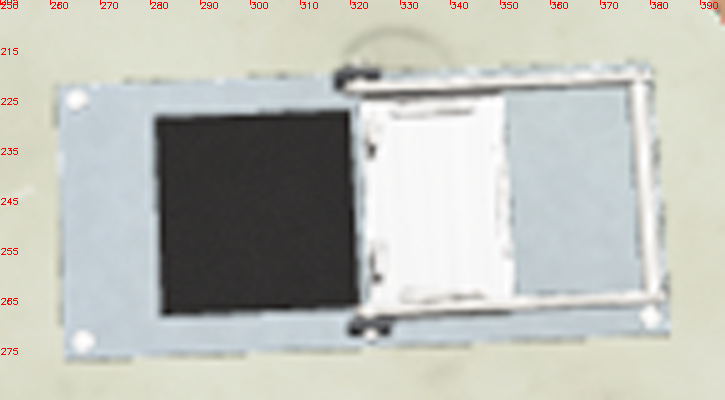

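View pics/js.png

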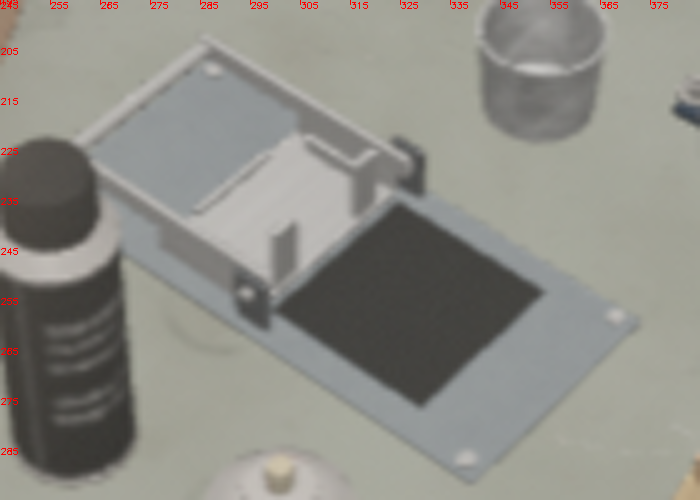

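View pics/st.png

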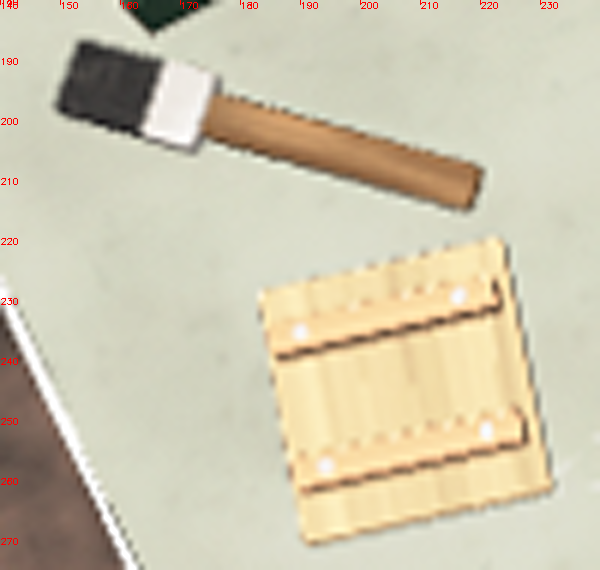

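View pics/ss.png

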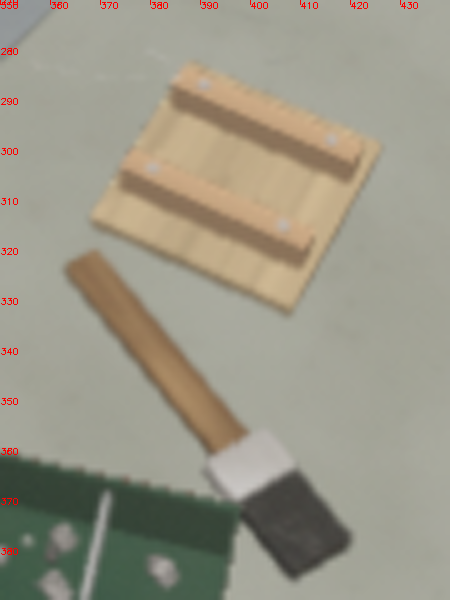

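Corner picks read from the crops. Now triangulating.

```bash
cat > m.py <<'E'
from h import *
t=cam("top");s=cam("scene")
def T(p,x0,y0,k): return [(x0+(a+.5)/k-.5,y0+(b+.5)/k-.5) for a,b in p]
def go(n,a,b):
    X=tri(t,a,s,b); print(n);print(X); m=X.mean(0); print(" mean",m); return X
def ang(v): return np.degrees(np.arctan2(v[1],v[0]))
H=go("housing rim TL TR BR BL",T([(120,98),(352,100),(365,430),(128,430)],425,255,10),T([(250,338),(102,236),(340,93),(487,183)],232,150,12))
print("len",np.linalg.norm(H[0]-H[3]),np.linalg.norm(H[1]-H[2]),"wid",np.linalg.norm(H[0]-H[1]),np.linalg.norm(H[2]-H[3]),"yaw",ang(H[0]-H[3]),ang(H[1]-H[2]),ang(H[0]-H[1])-90,ang(H[3]-H[2])-90)
P=go("pad TL TR BR BL",T([(155,117),(350,110),(360,305),(162,315)],250,205,5),T([(420,407),(275,310),(400,203),(545,293)],245,195,5))
print("yaw",ang(P[0]-P[3]),ang(P[1]-P[2]),ang(P[0]-P[1])-90,ang(P[3]-P[2])-90)
B=go("base TL BL",T([(55,85),(65,360)],250,205,5),T([(472,482),(640,322)],245,195,5)); print("yaw",ang(B[0]-B[1]))
b=go("bar ends +x,-x",T([(640,85),(652,295)],250,205,5),T([(85,140),(205,42)],245,195,5)); print("yaw",ang(b[0]-b[1]))
S=go("board TL TR BR BL",T([(258,292),(503,240),(552,490),(308,545)],140,180,6),T([(290,313),(92,222),(187,63),(383,147)],350,270,5))
print("yaw",ang(S[0]-S[3]),ang(S[1]-S[2]),ang(S[0]-S[1])-90,ang(S[3]-S[2])-90)
C=go("screws",T([(300,331),(458,296),(325,466),(487,431)],140,180,6),T([(283,226),(153,168),(331,139),(203,85)],350,270,5))
print("yaw",ang(C[0]-C[1])-90,ang(C[2]-C[3])-90,ang(C[0]-C[2]))
# jig
p=P.mean(0)[:3]
for yaw in [2.,3]:
    u=np.array([-np.sin(np.radians(yaw)),np.cos(np.radians(yaw))]); hg=p[:2]-55*u/1000
    print(yaw,"hinge",hg,"leaf",hg-.039*u,"bar",hg-.145*u,"nest",hg+.066*u, "barmid meas",b.mean(0))
E
python3 m.py
```

```text
housing rim TL TR BR BL
[[ 0.5185 -0.2609  0.0469  0.0013]
 [ 0.5187 -0.3206  0.0456  0.0047]
 [ 0.4353 -0.3236  0.0422  0.0034]
 [ 0.4353 -0.2629  0.0463  0.0014]]
 mean [ 0.477  -0.292   0.0453  0.0027]
len 0.08317113058781539 0.08349739744951487 wid 0.059811622854094804 0.060871656863994275 yaw 1.3537773262375823 2.0344441674247875 0.22633643392083513 0.014726491868131575
pad TL TR BR BL
[[0.6076 0.1401 0.0074 0.0035]
 [0.6144 0.0381 0.0082 0.0035]
 [0.511  0.031  0.0094 0.0049]
 [0.5029 0.1328 0.008  0.005 ]]
 mean [0.559  0.0855 0.0083 0.0042]
yaw 3.9798358635811093 3.9664867257843652 3.854304794691714 4.562188136393786
base TL BL
[[0.6236 0.1931 0.0062 0.0027]
 [0.4789 0.1816 0.0038 0.0037]]
 mean [0.5513 0.1873 0.005  0.0032]
yaw 4.55259034818334
bar ends +x,-x
[[ 0.6231 -0.1071  0.0425  0.0091]
 [ 0.5176 -0.1172  0.0382  0.0015]]
 mean [ 0.5703 -0.1122  0.0403  0.0053]
yaw 5.470976808234941
board TL TR BR BL
[[0.5991 0.3978 0.007  0.003 ]
 [0.6256 0.2923 0.0053 0.0048]
 [0.5159 0.2629 0.0079 0.0031]
 [0.488  0.3682 0.0073 0.0054]]
 mean [0.5571 0.3303 0.0069 0.0041]
yaw 14.937175540434199 14.999512533639088 14.07226975273882 14.849563258409674
screws
[[0.5773 0.3718 0.0318 0.0037]
 [0.5949 0.3044 0.032  0.0028]
 [0.5194 0.3562 0.0326 0.0033]
 [0.537  0.2883 0.0313 0.003 ]]
 mean [0.5572 0.3302 0.0319 0.0032]
yaw 14.621577930761063 14.467640837399856 15.009116989625163
2.0 hinge [0.5609 0.0305] leaf [ 0.5623 -0.0084] bar [ 0.566  -0.1144] nest [0.5586 0.0965] barmid meas [ 0.5703 -0.1122  0.0403  0.0053]
3 hinge [0.5619 0.0306] leaf [ 0.5639 -0.0084] bar [ 0.5695 -0.1142] nest [0.5584 0.0965] barmid meas [ 0.5703 -0.1122  0.0403  0.0053]
```

```bash
python3 - <<'E'
from h import *
t=cam("top")
print("can,red top",plane(t,[(329,153),(248,137)],.2)); print("cup",plane(t,[(321,311)],.061)); print("vise",plane(t,[(268,345),(255,318),(292,335)],.1)); print("screwdriver",plane(t,[(412,322)],.02))
E
```

```text
can,red top [[0.7458 0.025  0.2   ]
 [0.7785 0.2119 0.2   ]]
cup [[0.3943 0.0295 0.061 ]]
vise [[0.3108 0.1518 0.1   ]
 [0.372  0.1847 0.1   ]
 [0.3354 0.097  0.1   ]]
screwdriver [[ 0.3735 -0.2033  0.02  ]]
```

Emit:
{"op": "drive_tool", "data": {
  "increments": [
    [0,9.7,-8.5,2.3,0,0,0.372],
    [0,9.7,-8.5,2.3,0,0,0.372],
    [0,9.7,-8.5,2.3,0,0,0.372],
    [0,9.7,-8.5,2.3,0,0,0.372],
    [0,9.7,-8.5,2.3,0,0,0.372],
    [0,9.7,-8.5,2.3,0,0,0.372],
    [0,9.7,-8.5,2.3,0,0,0.372],
    [0,9.7,-8.5,2.3,0,0,0.372]
  ]
}}

```text
t: 1.02
tool_pos: [0.4506, 0.3496, 0.3015]
orientation: [-0.029, 3.141, 0.0]
force: [0.4, 1.3, 0.2]
opening: 0.0931
```

Emit:
{"op": "drive_tool", "data": {
  "increments": [
    [0,1.06,-25.66,-4,0,0,0],
    [0,1.06,-25.66,-4,0,0,0],
    [0,1.06,-25.66,-4,0,0,0],
    [0,1.06,-25.66,-4,0,0,0],
    [0,1.06,-25.66,-4,0,0,0],
    [0,1.06,-25.66,-4,0,0,0],
    [0,1.06,-25.66,-4,0,0,0],
    [0,1.06,-25.66,-4,0,0,0],
    [0,1.06,-25.66,-4,0,0,0],
    [0,1.06,-25.66,-4,0,0,0],
    [0,1.06,-25.66,-4,0,0,0],
    [0,1.06,-25.66,-4,0,0,0],
    [0,1.06,-25.66,-4,0,0,0],
    [0,1.06,-25.66,-4,0,0,0],
    [0,1.06,-25.66,-4,0,0,0],
    [0,1.06,-25.66,-4,0,0,0],
    [0,1.06,-25.66,-4,0,0,0]
  ]
}}

```text
t: 2.43
tool_pos: [0.4747, -0.2948, 0.1996]
orientation: [0.022, -3.14, 0.001]
force: [0.3, -0.9, -0.4]
opening: 0.0932
```

Emit:
{"op": "drive_tool", "data": {
  "increments": [
    [0,0,0,-1.5,0,0,0],
    [0,0,0,-3,0,0,0],
    [0,0,0,-4.3,0,0,0],
    [0,0,0,-5.4,0,0,0],
    [0,0,0,-6.2,0,0,0],
    [0,0,0,-6.46,0,0,0],
    [0,0,0,-6.46,0,0,0]
  ]
}}

```text
t: 3.02
tool_pos: [0.4746, -0.2888, 0.0375]
orientation: [0.029, -3.138, -0.004]
force: [-0.9, 1.3, 0.3]
opening: 0.0932
```

```bash
python3 - <<'E'
from h import *
print(robot.read_state()["tool_pos"])
crop(cam("top"),410,230,80,80,7,"g1t.png"); crop(cam("scene"),220,130,80,80,7,"g1s.png")
E
```

```text
[ 0.4746 -0.2888  0.0375]
```

View pics/g1s.png

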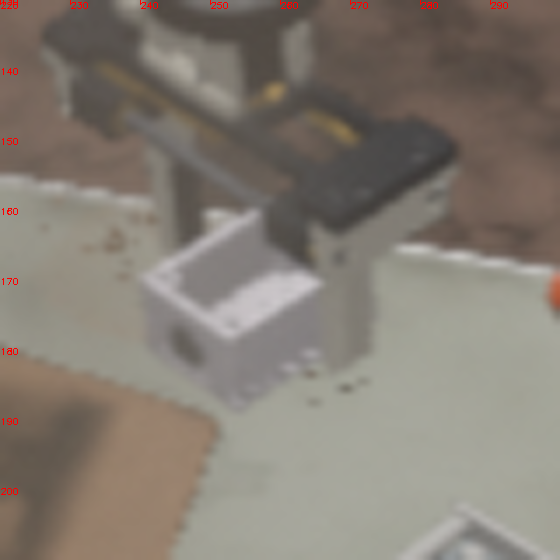

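The fingers straddle the housing mid-length, so I'm closing.

Emit:
{"op": "drive_tool", "data": {
  "increments": [
    [1,0,0,0,0,0,0],
    [1,0,0,0,0,0,0],
    [1,0,0,0,0,0,0],
    [1,0,0,0,0,0,0],
    [1,0,0,0,0,0,0],
    [1,0,0,0,0,0,0],
    [1,0,0,0,0,0,0],
    [1,0,0,0,0,0,0]
  ],
  "squeeze": 25
}}

```text
t: 3.78
tool_pos: [0.4762, -0.2907, 0.0399]
orientation: [-0.028, 3.141, -0.001]
force: [-0.3, -0.4, 4.4]
opening: 0.0601
```

Emit:
{"op": "drive_tool", "data": {
  "increments": [
    [1,0,0,1,0,0,0],
    [1,0,0,2.2,0,0,0],
    [1,0.3,1,3.2,0,0,0],
    [1,0.8,2.5,3.2,0,0,0.01],
    [1,1.25,4,3.2,0,0,0.02],
    [1,1.75,5.5,3.2,0,0,0.03],
    [1,2.2,7,3.2,0,0,0.04],
    [1,2.65,8.5,3.2,0,0,0.054],
    [1,3.1,9.8,3.2,0,0,0.054],
    [1,3.4,10.8,3.2,0,0,0.054],
    [1,3.54,11.3,3.2,0,0,0.054],
    [1,3.54,11.3,3.2,0,0,0.054],
    [1,3.54,11.3,3.2,0,0,0.054],
    [1,3.54,11.3,3.2,0,0,0.054]
  ]
}}

```text
t: 4.95
tool_pos: [0.5638, -0.0088, 0.1189]
orientation: [0.113, -3.138, 0.001]
force: [-0.1, 0.5, -2.2]
opening: 0.0599
```

```bash
python3 - <<'E'
from h import *
st=robot.read_state();print(st["tool_pos"],st["orientation"],st["opening"],st["force"])
crop(cam("top"),300,195,100,100,6,"g2t.png"); crop(cam("scene"),230,130,140,100,5,"g2s.png")
E
```

```text
[ 0.5638 -0.0088  0.1189] [ 0.1127 -3.1383  0.0006] 0.059903037355725545 [-0.0959  0.4899 -2.1936]
```

View pics/g2s.png

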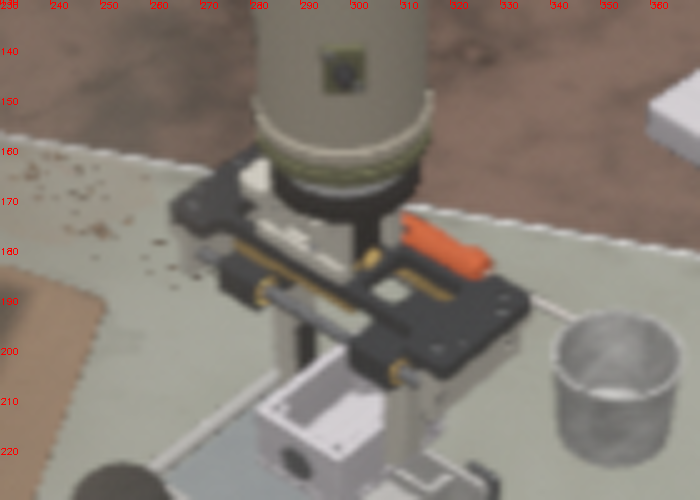

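View pics/g2t.png

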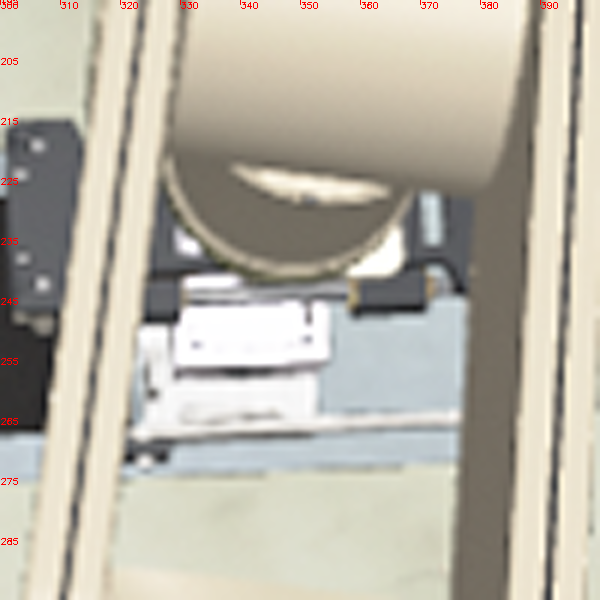

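```bash
python3 - <<'E'
from h import *
t=cam("top");s=cam("scene")
T=lambda p,x0,y0,k:[(x0+(a+.5)/k-.5,y0+(b+.5)/k-.5) for a,b in p]
a=plane(t,T([(174,366),(330,360)],300,195,6),.121); b=plane(s,T([(257,408),(335,458)],230,130,5),.121)
print(a,b); a2=a.mean(0);b2=b.mean(0)
d=np.array([np.cos(.072),np.sin(.072),0])*.042
print("centre by top",a2+d,"by scene",b2-d,"mean4",(a2+b2)/2)
st=robot.read_state();print(st["tool_pos"])
# leaf pocket features in earlier pics: back (far-from-hinge) floor corners top view s=5 crop(250,205), floor z .009
print("floor outer edge",plane(t,T([(503,95),(515,297)],250,205,5),.012), "scene lip",plane(s,T([(195,212),(272,155)],245,195,5),.015))
print("side beam ends")
E
```

```text
[[ 0.5216  0.0171  0.121 ]
 [ 0.5259 -0.0441  0.121 ]] [[ 0.605  -0.0362  0.121 ]
 [ 0.6017  0.0194  0.121 ]]
centre by top [ 0.5656 -0.0105  0.121 ] by scene [ 0.5615 -0.0114  0.121 ] mean4 [ 0.5636 -0.011   0.121 ]
[ 0.5642 -0.009   0.1194]
floor outer edge [[ 0.6254 -0.0432  0.012 ]
 [ 0.5187 -0.0508  0.012 ]] scene lip [[ 0.5987 -0.0391  0.015 ]
 [ 0.5379 -0.0405  0.015 ]]
side beam ends
```

Emit:
{"op": "drive_tool", "data": {
  "increments": [
    [1,0,-0.08,-0.5,0,0,0],
    [1,0,-0.08,-1,0,0,0],
    [1,0,-0.08,-1.5,0,0,0],
    [1,0,-0.08,-1.9,0,0,0],
    [1,0,-0.08,-2.2,0,0,0],
    [1,0,-0.08,-2.28,0,0,0],
    [1,0,-0.08,-2.28,0,0,0],
    [1,0,-0.08,-2.28,0,0,0]
  ]
}}

```text
t: 5.82
tool_pos: [0.5646, -0.0097, 0.0625]
orientation: [-0.114, 3.139, -0.0]
force: [-0.6, 0.1, -1.5]
opening: 0.0599
```

```bash
python3 - <<'E'
from h import *
for i in range(4):
    st=robot.read_state();print(st["tool_pos"],st["orientation"],st["opening"],st["force"])
    s=cam("scene")
crop(s,230,170,120,90,6,"g3s.png")
crop(cam("top"),300,215,100,70,7,"g3t.png");
E
```

```text
[ 0.5646 -0.0097  0.0625] [-0.1136  3.1394 -0.    ] 0.05988187846578548 [-0.5841  0.1346 -1.5021]
[ 0.5649 -0.0098  0.063 ] [-0.1136  3.1386 -0.0002] 0.06001531840434327 [-0.2683 -0.3474 -1.6566]
[ 0.5651 -0.0098  0.0632] [-0.1136  3.1381 -0.0003] 0.05988754340186649 [-0.3253  0.7055 -2.5107]
[ 0.5651 -0.0098  0.0633] [-0.1135  3.1381 -0.0004] 0.059782595130680294 [-0.2312 -0.8295 -1.8532]
```

View pics/g3s.png

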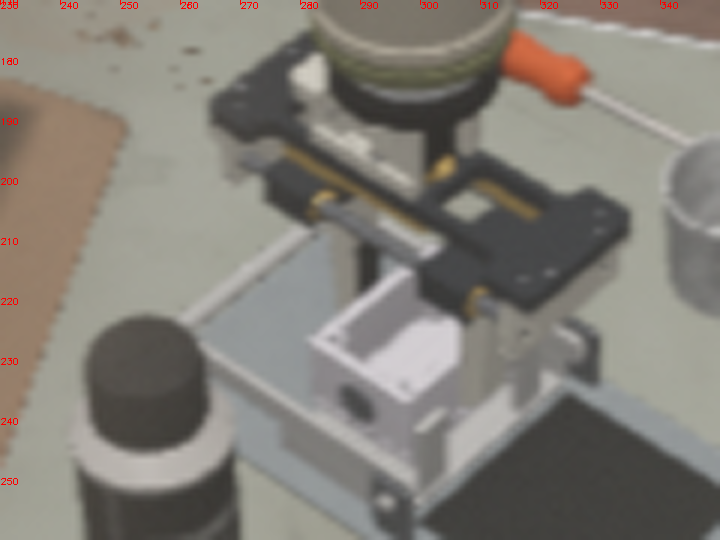

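View pics/g3t.png

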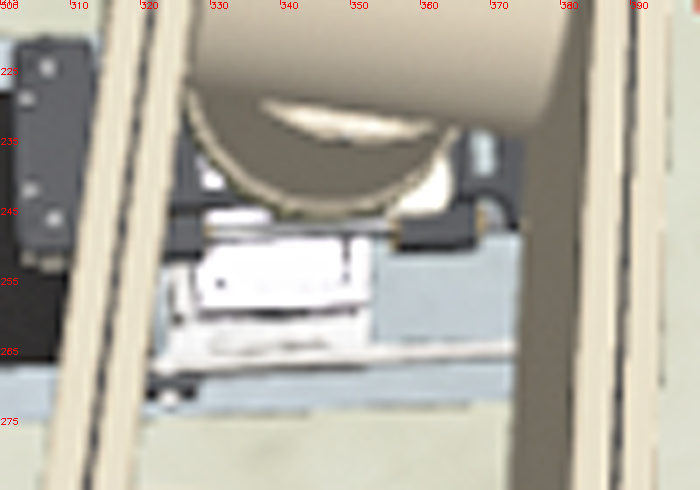

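Housing sits just above the pocket and clear of the posts. I'll nudge toward +y and feel for them.

Emit:
{"op": "drive_tool", "data": {
  "increments": [
    [1,0,0.04,0,0,0,0],
    [1,0,0.06,0,0,0,0],
    [1,0,0.08,0,0,0,0],
    [1,0,0.08,0,0,0,0],
    [1,0,0.08,0,0,0,0]
  ]
}}

```text
t: 6.48
tool_pos: [0.5644, -0.0077, 0.0624]
orientation: [0.114, -3.14, 0.0]
force: [-0.4, -0.5, -2.5]
opening: 0.0598
```

Emit:
{"op": "drive_tool", "data": {
  "increments": [
    [1,0,0.02,0,0,0,0],
    [1,0,0.04,0,0,0,0],
    [1,0,0.04,0,0,0,0],
    [1,0,0.04,0,0,0,0]
  ]
}}

```text
t: 6.82
tool_pos: [0.5644, -0.0068, 0.0624]
orientation: [0.113, -3.14, 0.0]
force: [-0.1, -0.3, -1.9]
opening: 0.0599
```

Emit:
{"op": "drive_tool", "data": {
  "increments": [
    [1,0,0.02,0,0,0,0],
    [1,0,0.04,0,0,0,0],
    [1,0,0.04,0,0,0,0],
    [1,0,0.04,0,0,0,0]
  ]
}}

```text
t: 7.15
tool_pos: [0.5644, -0.0066, 0.0624]
orientation: [0.113, -3.139, 0.002]
force: [-0.8, -4.4, -2.9]
opening: 0.0595
```

Contact with the posts came at y≈-0.0067, which agrees with the seen seat. I'll back off 1.6 mm and lower.

Emit:
{"op": "drive_tool", "data": {
  "increments": [
    [1,0,-0.064,0,0,0,0],
    [1,0,-0.064,0,0,0,0],
    [1,0,-0.064,-0.15,0,0,0],
    [1,0,-0.064,-0.3,0,0,0],
    [1,0,-0.064,-0.42,0,0,0],
    [1,0,-0.064,-0.52,0,0,0],
    [1,0,-0.064,-0.55,0,0,0],
    [1,0,-0.064,-0.55,0,0,0]
  ]
}}

```text
t: 7.82
tool_pos: [0.5642, -0.0072, 0.0489]
orientation: [0.113, -3.139, -0.0]
force: [-4.4, 0.6, 3.5]
opening: 0.0596
```

Emit:
{"op": "drive_tool", "data": {
  "increments": [
    [0.15,0,0,0,0,0,0],
    [0.15,0,0,0,0,0,0],
    [0.15,0,0,0,0,0,0],
    [0.15,0,0,0,0,0,0],
    [0.15,0,0,1,0,0,0],
    [0.15,0,0,2.2,0,0,0],
    [0.15,0,0,3.4,0,0,0],
    [0.15,0,-1,3.6,0,0,0],
    [0.5,0.2,-2.5,3.6,0,0,0],
    [0.5,0.3,-4,3.6,0,0,0],
    [0.5,0.3,-4.22,3.6,0,0,0],
    [0.5,0.3,-4.22,3.6,0,0,0],
    [0.5,0.3,-4.22,3.6,0,0,0]
  ]
}}

```text
t: 8.9
tool_pos: [0.5716, -0.1129, 0.1383]
orientation: [0.111, -3.139, -0.001]
force: [1.1, 0.6, 1.4]
opening: 0.0501
```

```bash
python3 - <<'E'
from h import *
st=robot.read_state();print(st["tool_pos"],st["orientation"],st["opening"],st["force"])
s=cam("scene")
crop(s,230,170,120,90,6,"g4s.png")
crop(cam("top"),300,195,100,90,7,"g4t.png");
E
```

```text
[ 0.5716 -0.1129  0.1383] [ 0.1111 -3.1391 -0.0011] 0.05012009003846469 [1.1027 0.6425 1.4284]
```

View pics/g4s.png

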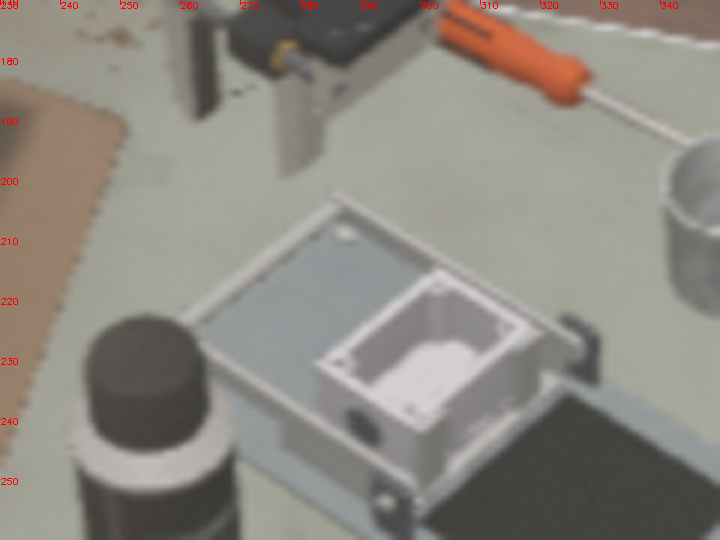

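View pics/g4t.png

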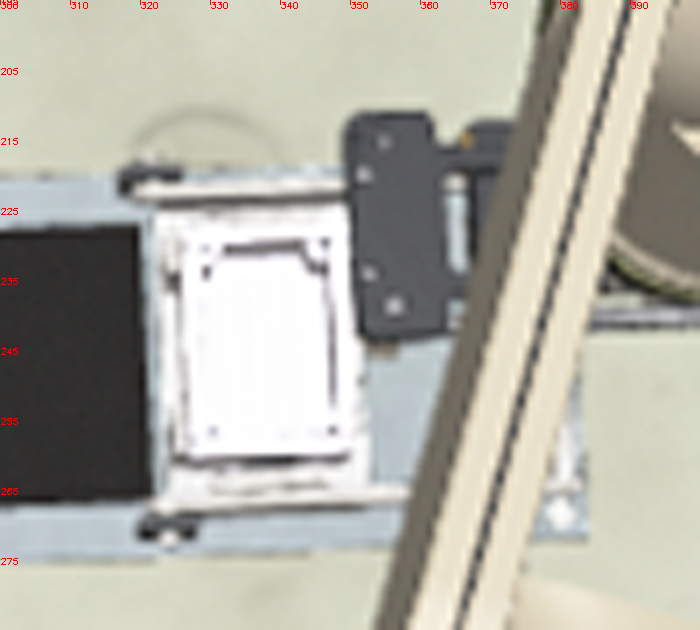

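```bash
python3 - <<'E'
from h import *
s=cam("scene"); t=cam("top")
T=lambda p,x0,y0,k:[(x0+(a+.5)/k-.5,y0+(b+.5)/k-.5) for a,b in p]
a=plane(s,T([(317,365),(440,270),(540,327),(422,432)],230,170,6),.051);print(a,a.mean(0))
print(tri(t,T([(350,455),(183,460)],300,195,7),s,T([(440,270),(540,327)],230,170,6)))
E
```

```text
[[ 0.6063 -0.0336  0.051 ]
 [ 0.5243 -0.0379  0.051 ]
 [ 0.518   0.021   0.051 ]
 [ 0.6015  0.0296  0.051 ]] [ 0.5625 -0.0052  0.051 ]
[[ 0.524  -0.0388  0.0503  0.0009]
 [ 0.5197  0.0214  0.0528  0.002 ]]
```

Rim sits at about 0.0515 m, so the housing is seated. Next, down onto the bar to pinch it.

Emit:
{"op": "drive_tool", "data": {
  "increments": [
    [0.5,0,-0.01,-1.2,0,0,0],
    [0.5,0,-0.01,-2.4,0,0,0],
    [0.5,0,-0.01,-3.4,0,0,0],
    [0.5,0,-0.01,-4,0,0,0],
    [0.5,0,-0.01,-4.09,0,0,0],
    [0.5,0,-0.01,-4.09,0,0,0],
    [1,0,-0.01,-4.09,0,0,0],
    [1,0,-0.01,-4.09,0,0,0],
    [1,0,-0.01,-4.09,0,0,0],
    [1,0,-0.01,-4.09,0,0,0],
    [1,0,-0.01,-4.09,0,0,0],
    [1,0,-0.01,-4.09,0,0,0],
    [1,0,-0.01,-4.09,0,0,0]
  ],
  "squeeze": 10
}}

```text
t: 10.18
tool_pos: [0.5722, -0.1134, 0.0368]
orientation: [-0.113, 3.139, -0.001]
force: [-0.8, -1.1, 1.6]
opening: 0.0098
```

```bash
python3 - <<'E'
from h import *
for i in range(3):
    st=robot.read_state();print(st["tool_pos"],st["orientation"],st["opening"],st["force"]); s=cam("scene")
crop(s,230,130,120,100,6,"g5s.png")
E
```

```text
[ 0.5722 -0.1134  0.0368] [-0.1132  3.1389 -0.0007] 0.009763563514264693 [-0.8179 -1.0542  1.5729]
[ 0.5722 -0.1134  0.0369] [-0.1133  3.1389 -0.0007] 0.009419480551364788 [-0.3106 -0.2893  2.7062]
[ 0.5722 -0.1134  0.0368] [-0.1132  3.1389 -0.0006] 0.009253919866285158 [-0.1344 -1.1091  3.4695]
```

View pics/g5s.png

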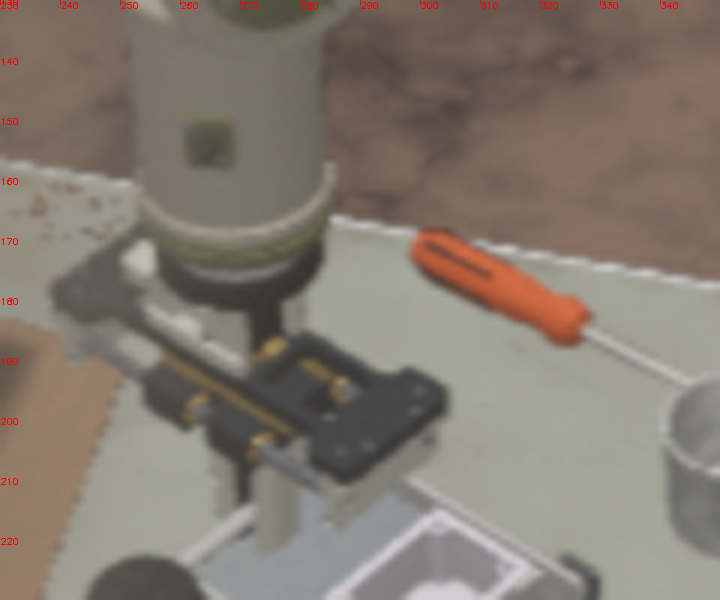

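```bash
cat > arc.py <<'E'
import sys,numpy as np
a0,a1,n=map(float,sys.argv[1:4]);R=5.8
f=lambda a:np.array([-.0715*R*(1-np.cos(a)),.9974*R*(1-np.cos(a)),R*np.sin(a)])
for a in np.radians(np.linspace(a0,a1,int(n)+1)[1:]):
    d=f(a)-f(np.radians(a0)); print("[1, %.2f, %.2f, %.2f, 0, 0, 0],"%tuple(d),end=" ")
print()
E
python3 arc.py 0 70 18; python3 arc.py 70 140 18;python3 arc.py 140 180 14
```

```text
[1, -0.00, 0.01, 0.39, 0, 0, 0], [1, -0.00, 0.05, 0.78, 0, 0, 0], [1, -0.01, 0.12, 1.17, 0, 0, 0], [1, -0.02, 0.21, 1.56, 0, 0, 0], [1, -0.02, 0.33, 1.93, 0, 0, 0], [1, -0.03, 0.47, 2.30, 0, 0, 0], [1, -0.05, 0.64, 2.65, 0, 0, 0], [1, -0.06, 0.83, 3.00, 0, 0, 0], [1, -0.07, 1.05, 3.33, 0, 0, 0], [1, -0.09, 1.28, 3.64, 0, 0, 0], [1, -0.11, 1.54, 3.94, 0, 0, 0], [1, -0.13, 1.82, 4.22, 0, 0, 0], [1, -0.15, 2.11, 4.48, 0, 0, 0], [1, -0.17, 2.42, 4.72, 0, 0, 0], [1, -0.20, 2.75, 4.94, 0, 0, 0], [1, -0.22, 3.09, 5.13, 0, 0, 0], [1, -0.25, 3.44, 5.30, 0, 0, 0], [1, -0.27, 3.81, 5.45, 0, 0, 0], 
[1, -0.03, 0.37, 0.12, 0, 0, 0], [1, -0.05, 0.75, 0.22, 0, 0, 0], [1, -0.08, 1.14, 0.29, 0, 0, 0], [1, -0.11, 1.53, 0.33, 0, 0, 0], [1, -0.14, 1.92, 0.35, 0, 0, 0], [1, -0.17, 2.31, 0.34, 0, 0, 0], [1, -0.19, 2.71, 0.30, 0, 0, 0], [1, -0.22, 3.09, 0.24, 0, 0, 0], [1, -0.25, 3.48, 0.15, 0, 0, 0], [1, -0.28, 3.85, 0.04, 0, 0, 0], [1, -0.30, 4.22, -0.10, 0, 0, 0], [1, -0.33, 4.57, -0.27, 0, 0, 0], [1, -0.35, 4.92, -0.46, 0, 0, 0], [1, -0.38, 5.25, -0.67, 0, 0, 0], [1, -0.40, 5.57, -0.90, 0, 0, 0], [1, -0.42, 5.87, -1.16, 0, 0, 0], [1, -0.44, 6.15, -1.43, 0, 0, 0], [1, -0.46, 6.41, -1.72, 0, 0, 0], 
[1, -0.01, 0.18, -0.23, 0, 0, 0], [1, -0.02, 0.35, -0.46, 0, 0, 0], [1, -0.04, 0.50, -0.70, 0, 0, 0], [1, -0.05, 0.65, -0.95, 0, 0, 0], [1, -0.06, 0.78, -1.21, 0, 0, 0], [1, -0.06, 0.90, -1.48, 0, 0, 0], [1, -0.07, 1.00, -1.74, 0, 0, 0], [1, -0.08, 1.10, -2.02, 0, 0, 0], [1, -0.08, 1.17, -2.30, 0, 0, 0], [1, -0.09, 1.24, -2.58, 0, 0, 0], [1, -0.09, 1.29, -2.86, 0, 0, 0], [1, -0.09, 1.32, -3.15, 0, 0, 0], [1, -0.10, 1.35, -3.44, 0, 0, 0], [1, -0.10, 1.35, -3.73, 0, 0, 0],
```

Emit:
{"op": "drive_tool", "data": {
  "increments": [
    [1,0,0.01,0.39,0,0,0],
    [1,0,0.05,0.78,0,0,0],
    [1,-0.01,0.12,1.17,0,0,0],
    [1,-0.02,0.21,1.56,0,0,0],
    [1,-0.02,0.33,1.93,0,0,0],
    [1,-0.03,0.47,2.3,0,0,0],
    [1,-0.05,0.64,2.65,0,0,0],
    [1,-0.06,0.83,3.0,0,0,0],
    [1,-0.06,0.83,3.0,0,0,0]
  ]
}}

```text
t: 11.08
tool_pos: [0.5706, -0.0926, 0.1142]
orientation: [-0.114, 3.139, -0.003]
force: [-2.2, -8.0, 1.7]
opening: 0.0095
```

```bash
python3 - <<'E'
from h import *
s=cam("scene")
st=robot.read_state();print(st["tool_pos"],st["orientation"],st["opening"],st["force"]); 
crop(s,220,80,160,120,5,"g6s.png")
E
```

```text
[ 0.5706 -0.0929  0.1136] [-0.1138  3.1385 -0.0031] 0.009631965343567061 [-1.0555 -8.093   2.7357]
```

View pics/g6s.png

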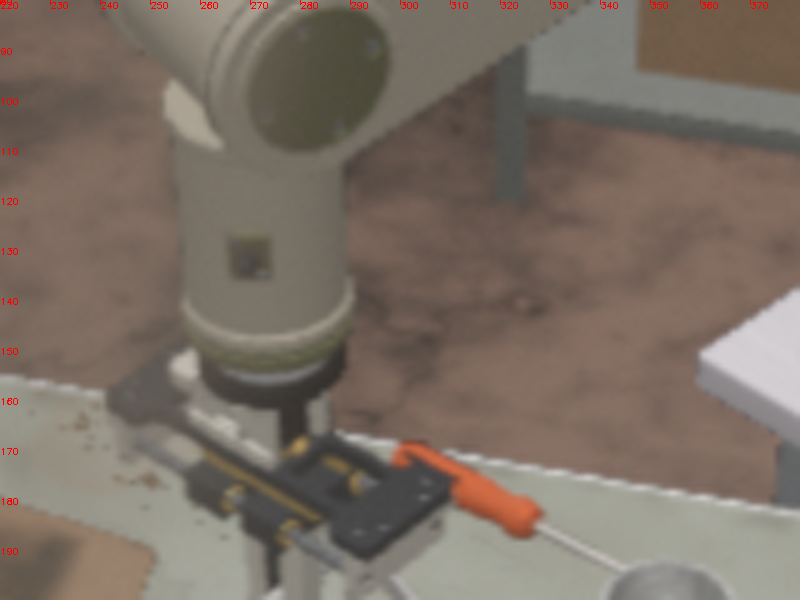

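```bash
python3 arc.py 31.11 105 19; python3 arc.py 105 180 19
```

```text
[1, -0.02, 0.21, 0.33, 0, 0, 0], [1, -0.03, 0.45, 0.64, 0, 0, 0], [1, -0.05, 0.71, 0.94, 0, 0, 0], [1, -0.07, 0.98, 1.22, 0, 0, 0], [1, -0.09, 1.28, 1.48, 0, 0, 0], [1, -0.11, 1.59, 1.72, 0, 0, 0], [1, -0.14, 1.92, 1.94, 0, 0, 0], [1, -0.16, 2.26, 2.13, 0, 0, 0], [1, -0.19, 2.61, 2.31, 0, 0, 0], [1, -0.21, 2.97, 2.45, 0, 0, 0], [1, -0.24, 3.35, 2.58, 0, 0, 0], [1, -0.27, 3.73, 2.67, 0, 0, 0], [1, -0.29, 4.11, 2.74, 0, 0, 0], [1, -0.32, 4.50, 2.79, 0, 0, 0], [1, -0.35, 4.90, 2.80, 0, 0, 0], [1, -0.38, 5.29, 2.79, 0, 0, 0], [1, -0.41, 5.68, 2.76, 0, 0, 0], [1, -0.43, 6.07, 2.69, 0, 0, 0], [1, -0.46, 6.45, 2.61, 0, 0, 0], 
[1, -0.03, 0.38, -0.12, 0, 0, 0], [1, -0.05, 0.75, -0.26, 0, 0, 0], [1, -0.08, 1.11, -0.43, 0, 0, 0], [1, -0.10, 1.46, -0.62, 0, 0, 0], [1, -0.13, 1.80, -0.84, 0, 0, 0], [1, -0.15, 2.12, -1.07, 0, 0, 0], [1, -0.17, 2.42, -1.34, 0, 0, 0], [1, -0.19, 2.70, -1.62, 0, 0, 0], [1, -0.21, 2.97, -1.92, 0, 0, 0], [1, -0.23, 3.21, -2.23, 0, 0, 0], [1, -0.25, 3.43, -2.57, 0, 0, 0], [1, -0.26, 3.63, -2.91, 0, 0, 0], [1, -0.27, 3.80, -3.27, 0, 0, 0], [1, -0.28, 3.95, -3.64, 0, 0, 0], [1, -0.29, 4.07, -4.02, 0, 0, 0], [1, -0.30, 4.16, -4.41, 0, 0, 0], [1, -0.30, 4.23, -4.81, 0, 0, 0], [1, -0.31, 4.27, -5.20, 0, 0, 0], [1, -0.31, 4.29, -5.60, 0, 0, 0],
```

Emit:
{"op": "drive_tool", "data": {
  "increments": [
    [1,-0.02,0.21,0.33,0,0,0],
    [1,-0.03,0.45,0.64,0,0,0],
    [1,-0.05,0.71,0.94,0,0,0],
    [1,-0.07,0.98,1.22,0,0,0],
    [1,-0.09,1.28,1.48,0,0,0],
    [1,-0.11,1.59,1.72,0,0,0],
    [1,-0.14,1.92,1.94,0,0,0],
    [1,-0.16,2.26,2.13,0,0,0],
    [1,-0.19,2.61,2.31,0,0,0],
    [1,-0.21,2.97,2.45,0,0,0],
    [1,-0.24,3.35,2.58,0,0,0],
    [1,-0.27,3.73,2.67,0,0,0],
    [1,-0.29,4.11,2.74,0,0,0],
    [1,-0.32,4.5,2.79,0,0,0],
    [1,-0.35,4.9,2.8,0,0,0],
    [1,-0.38,5.29,2.79,0,0,0],
    [1,-0.41,5.68,2.76,0,0,0],
    [1,-0.43,6.07,2.69,0,0,0],
    [1,-0.46,6.45,2.61,0,0,0],
    [1,-0.46,6.45,2.61,0,0,0]
  ]
}}

```text
t: 12.8
tool_pos: [0.5587, 0.0712, 0.176]
orientation: [0.116, -3.139, -0.002]
force: [2.7, 1.6, 2.6]
opening: 0.0092
```

```bash
python3 - <<'E'
from h import *
s=cam("scene")
st=robot.read_state();print(st["tool_pos"],st["orientation"],st["opening"],st["force"]); 
crop(s,230,120,160,120,5,"g7s.png")
E
```

```text
[0.5587 0.0705 0.1762] [ 0.1156 -3.1393 -0.0015] 0.009616088849266598 [2.6898 1.4598 2.359 ]
```

View pics/g7s.png

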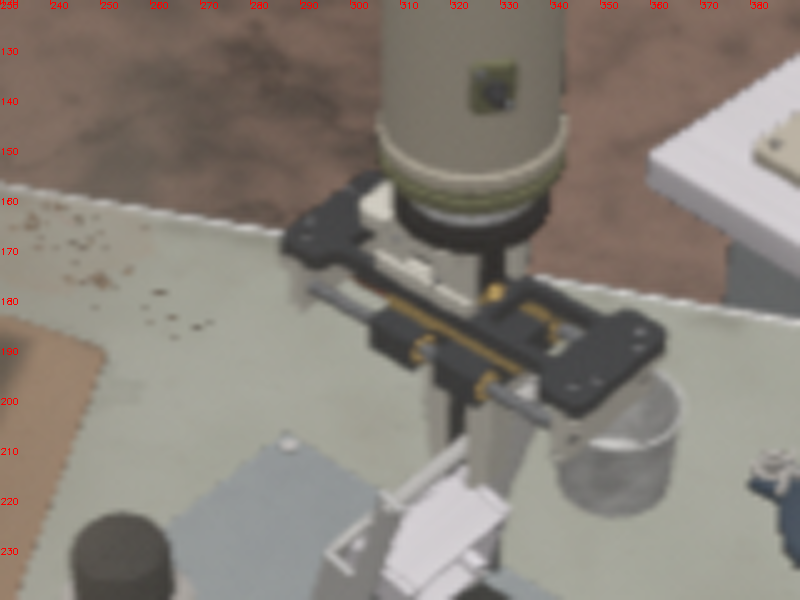

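Leaf is past upright and the housing is still in it. Continuing over.

Emit:
{"op": "drive_tool", "data": {
  "increments": [
    [1,-0.03,0.38,-0.12,0,0,0],
    [1,-0.05,0.75,-0.26,0,0,0],
    [1,-0.08,1.11,-0.43,0,0,0],
    [1,-0.1,1.46,-0.62,0,0,0],
    [1,-0.13,1.8,-0.84,0,0,0],
    [1,-0.15,2.12,-1.07,0,0,0],
    [1,-0.17,2.42,-1.34,0,0,0],
    [1,-0.19,2.7,-1.62,0,0,0],
    [1,-0.21,2.97,-1.92,0,0,0],
    [1,-0.23,3.21,-2.23,0,0,0],
    [1,-0.25,3.43,-2.57,0,0,0],
    [1,-0.26,3.63,-2.91,0,0,0],
    [1,-0.27,3.8,-3.27,0,0,0],
    [1,-0.28,3.95,-3.64,0,0,0],
    [1,-0.29,4.07,-4.02,0,0,0],
    [1,-0.3,4.16,-4.41,0,0,0],
    [1,-0.3,4.23,-4.81,0,0,0],
    [1,-0.31,4.27,-5.2,0,0,0],
    [1,-0.31,4.29,-5.5,0,0,0],
    [1,-0.31,4.29,-5.6,0,0,0]
  ]
}}

```text
t: 14.52
tool_pos: [0.5521, 0.1759, 0.0369]
orientation: [-0.113, 3.138, -0.001]
force: [-4.0, -3.0, 15.6]
opening: 0.0092
```

Emit:
{"op": "drive_tool", "data": {
  "increments": [
    [1,0,0,0,0,0,0],
    [1,0,0,0,0,0,0]
  ]
}}

```text
t: 14.68
tool_pos: [0.552, 0.1759, 0.037]
orientation: [-0.113, 3.138, -0.0]
force: [1.5, -2.0, 2.7]
opening: 0.0094
```

```bash
python3 - <<'E'
from h import *
s=cam("scene")
st=robot.read_state();print(st["tool_pos"],st["orientation"],st["opening"],st["force"]); 
crop(s,240,150,160,120,5,"g8s.png"); crop(cam("top"),240,190,150,100,5,"g8t.png")
E
```

```text
[0.5521 0.1759 0.0371] [-0.1129  3.1379 -0.0001] 0.009512162822616384 [ 1.6387 -2.09    2.6097]
```

View pics/g8s.png

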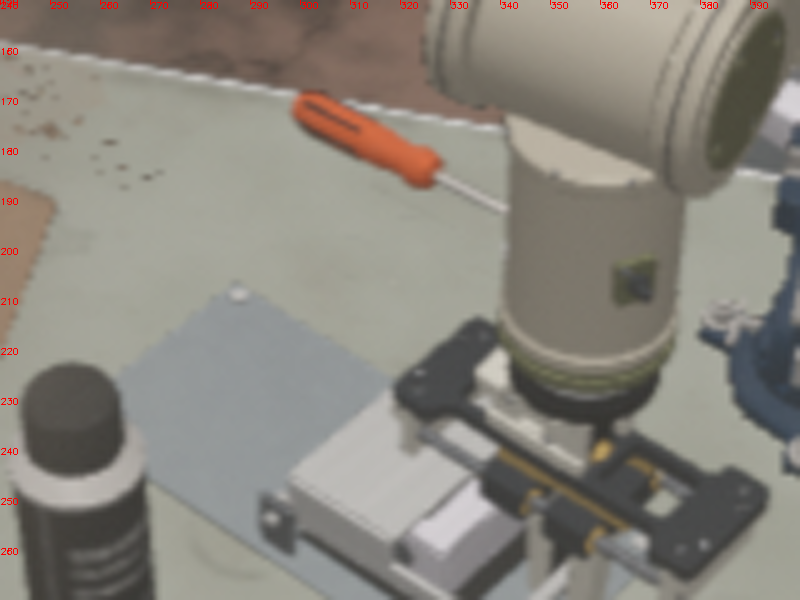

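View pics/g8t.png

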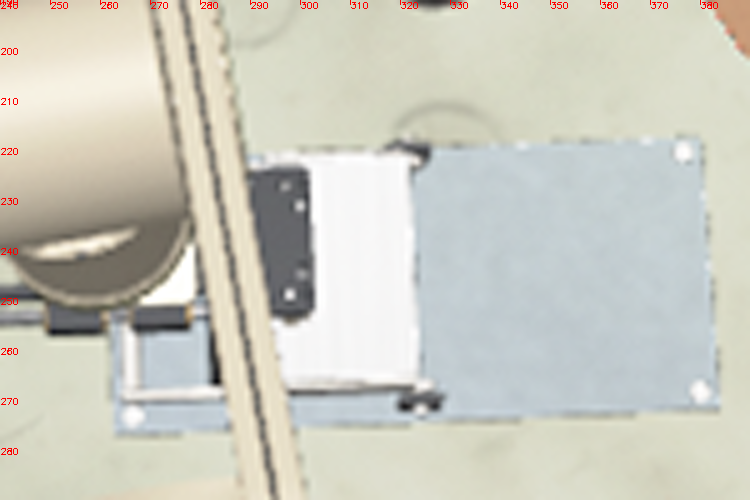

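Leaf closed at 14.7 s with the housing under it. Now the arc in reverse to open it.

```bash
python3 arc.py 180 95 18; python3 arc.py 95 0 19
```

```text
[1, 0.00, -0.02, 0.48, 0, 0, 0], [1, 0.01, -0.08, 0.95, 0, 0, 0], [1, 0.01, -0.18, 1.42, 0, 0, 0], [1, 0.02, -0.31, 1.88, 0, 0, 0], [1, 0.03, -0.48, 2.32, 0, 0, 0], [1, 0.05, -0.69, 2.75, 0, 0, 0], [1, 0.07, -0.94, 3.16, 0, 0, 0], [1, 0.09, -1.21, 3.55, 0, 0, 0], [1, 0.11, -1.52, 3.92, 0, 0, 0], [1, 0.13, -1.86, 4.26, 0, 0, 0], [1, 0.16, -2.22, 4.57, 0, 0, 0], [1, 0.19, -2.61, 4.85, 0, 0, 0], [1, 0.22, -3.01, 5.09, 0, 0, 0], [1, 0.25, -3.44, 5.30, 0, 0, 0], [1, 0.28, -3.89, 5.48, 0, 0, 0], [1, 0.31, -4.34, 5.62, 0, 0, 0], [1, 0.34, -4.81, 5.72, 0, 0, 0], [1, 0.38, -5.28, 5.78, 0, 0, 0], 
[1, 0.04, -0.50, 0.02, 0, 0, 0], [1, 0.07, -1.01, 0.00, 0, 0, 0], [1, 0.11, -1.51, -0.07, 0, 0, 0], [1, 0.14, -2.00, -0.18, 0, 0, 0], [1, 0.18, -2.48, -0.33, 0, 0, 0], [1, 0.21, -2.95, -0.52, 0, 0, 0], [1, 0.24, -3.40, -0.75, 0, 0, 0], [1, 0.27, -3.82, -1.03, 0, 0, 0], [1, 0.30, -4.22, -1.33, 0, 0, 0], [1, 0.33, -4.59, -1.68, 0, 0, 0], [1, 0.35, -4.94, -2.05, 0, 0, 0], [1, 0.38, -5.24, -2.45, 0, 0, 0], [1, 0.40, -5.51, -2.88, 0, 0, 0], [1, 0.41, -5.75, -3.33, 0, 0, 0], [1, 0.43, -5.94, -3.79, 0, 0, 0], [1, 0.44, -6.09, -4.28, 0, 0, 0], [1, 0.44, -6.20, -4.77, 0, 0, 0], [1, 0.45, -6.27, -5.27, 0, 0, 0], [1, 0.45, -6.29, -5.78, 0, 0, 0],
```

Emit:
{"op": "drive_tool", "data": {
  "increments": [
    [1,0,0,0.2,0,0,0],
    [1,0,-0.02,0.48,0,0,0],
    [1,0.01,-0.08,0.95,0,0,0],
    [1,0.01,-0.18,1.42,0,0,0],
    [1,0.02,-0.31,1.88,0,0,0],
    [1,0.03,-0.48,2.32,0,0,0],
    [1,0.05,-0.69,2.75,0,0,0],
    [1,0.07,-0.94,3.16,0,0,0],
    [1,0.09,-1.21,3.55,0,0,0],
    [1,0.11,-1.52,3.92,0,0,0],
    [1,0.13,-1.86,4.26,0,0,0],
    [1,0.16,-2.22,4.57,0,0,0],
    [1,0.19,-2.61,4.85,0,0,0],
    [1,0.22,-3.01,5.09,0,0,0],
    [1,0.25,-3.44,5.3,0,0,0],
    [1,0.28,-3.89,5.48,0,0,0],
    [1,0.31,-4.34,5.62,0,0,0],
    [1,0.34,-4.81,5.72,0,0,0],
    [1,0.38,-5.28,5.78,0,0,0]
  ]
}}

```text
t: 16.37
tool_pos: [0.5596, 0.0434, 0.1803]
orientation: [0.114, -3.137, -0.001]
force: [-2.3, -0.1, -13.2]
opening: 0.0097
```

Emit:
{"op": "drive_tool", "data": {
  "increments": [
    [1,0.04,-0.5,0.02,0,0,0],
    [1,0.07,-1.01,0.0,0,0,0],
    [1,0.11,-1.51,-0.07,0,0,0],
    [1,0.14,-2.0,-0.18,0,0,0],
    [1,0.18,-2.48,-0.33,0,0,0],
    [1,0.21,-2.95,-0.52,0,0,0],
    [1,0.24,-3.4,-0.75,0,0,0],
    [1,0.27,-3.82,-1.03,0,0,0],
    [1,0.3,-4.22,-1.33,0,0,0],
    [1,0.33,-4.59,-1.68,0,0,0],
    [1,0.35,-4.94,-2.05,0,0,0],
    [1,0.38,-5.24,-2.45,0,0,0],
    [1,0.4,-5.51,-2.88,0,0,0],
    [1,0.41,-5.75,-3.33,0,0,0],
    [1,0.43,-5.94,-3.79,0,0,0],
    [1,0.44,-6.09,-4.28,0,0,0],
    [1,0.44,-6.2,-4.77,0,0,0],
    [1,0.45,-6.27,-5.27,0,0,0],
    [1,0.45,-6.29,-5.65,0,0,0],
    [1,0.45,-6.29,-5.75,0,0,0]
  ]
}}

```text
t: 18.03
tool_pos: [0.5721, -0.1134, 0.0362]
orientation: [-0.114, 3.139, -0.001]
force: [-4.3, -1.7, 14.5]
opening: 0.0096
```

```bash
python3 - <<'E'
from h import *
s=cam("scene")
st=robot.read_state();print(st["tool_pos"],st["orientation"],st["opening"],st["force"]); 
crop(s,240,170,150,110,5,"g9s.png"); crop(cam("top"),250,195,80,80,7,"g9t.png")
E
```

```text
[ 0.572  -0.1134  0.0366] [ 0.1137 -3.1393  0.0008] 0.00962884460923321 [ 1.905  -3.5234 -2.2089]
```

View pics/g9s.png

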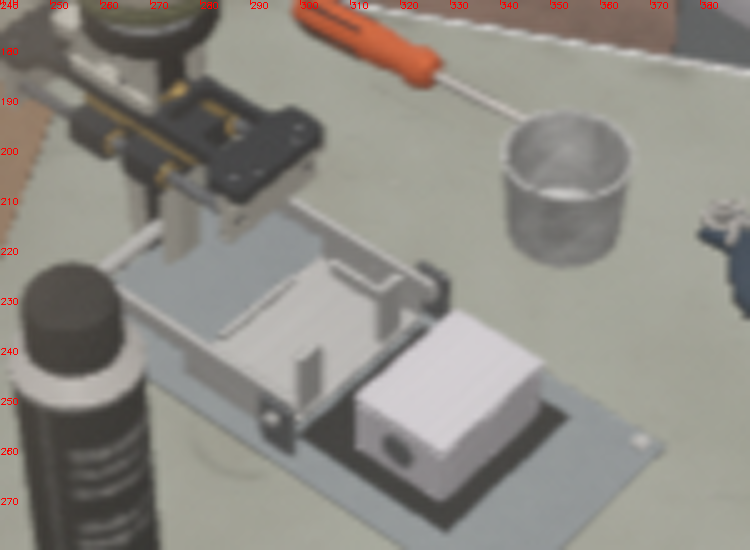

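View pics/g9t.png

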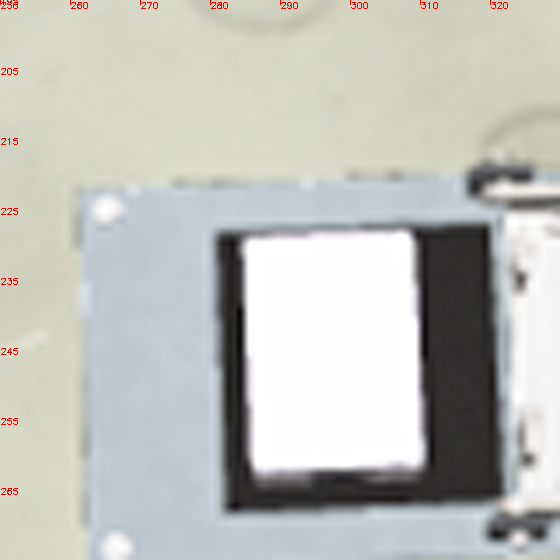

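The housing lies upside down on the pad with the leaf open. I'll measure it, then release the bar.

```bash
python3 - <<'E'
from h import *
s=cam("scene"); t=cam("top")
T=lambda p,x0,y0,k:[(x0+(a+.5)/k-.5,y0+(b+.5)/k-.5) for a,b in p]
X=tri(t,T([(242,238),(413,231),(423,466),(252,473)],250,195,7),s,T([(440,452),(357,395),(460,310),(542,362)],240,170,5))
ang=lambda v:np.degrees(np.arctan2(v[1],v[0]))
print(X,X.mean(0),ang(X[0]-X[3]),ang(X[1]-X[2]),ang(X[0]-X[1])-90,ang(X[3]-X[2])-90)
E
```

```text
[[0.5975 0.1275 0.0527 0.0008]
 [0.6008 0.0676 0.0529 0.0046]
 [0.5159 0.0615 0.0501 0.0047]
 [0.5125 0.1208 0.0508 0.0013]] [0.5567 0.0943 0.0516 0.0028] 4.4605772937606725 4.0837470796939295 3.1899042028512667 3.3380325064441507
```

Emit:
{"op": "drive_tool", "data": {
  "increments": [
    [0.6,0,0,0,0,0,0],
    [0.6,0,0,0,0,0,0],
    [0.6,0,0,0,0,0,0],
    [0.6,0,0,0,0,0,0],
    [0.6,0,0,1,0,0,0],
    [0.5,0,0,2.2,0,0,0],
    [0,0,0,3.4,0,0,0],
    [0,0,0,4.2,0,0,0],
    [0,0,0,4.2,0,0,0]
  ]
}}

```text
t: 18.98
tool_pos: [0.575, -0.1138, 0.1485]
orientation: [-0.113, 3.131, -0.004]
force: [1.1, 0.8, 0.6]
opening: 0.0593
```

Emit:
{"op": "drive_tool", "data": {
  "increments": [
    [0,-0.1,1.5,0,0,0,0],
    [0,-0.2,3,0,0,0,0],
    [0,-0.35,4.5,0,0,0,0],
    [0,-0.45,6,0,0,0,0],
    [0,-0.55,7.3,0,0,0,0],
    [0,-0.65,8.1,0,0,0,0],
    [0,-0.65,8.33,0,0,0,0],
    [0,-0.65,8.33,0,0,0,0],
    [0,-0.65,8.33,-1,0,0,0],
    [0,-0.65,8.33,-2,0,0,0],
    [0,-0.65,8.33,-3,0,0,0],
    [0,-0.65,8.33,-3.8,0,0,0],
    [0,-0.65,8.33,-3.96,0,0,0],
    [0,-0.65,8.33,-3.96,0,0,0]
  ]
}}

```text
t: 20.15
tool_pos: [0.554, 0.0937, 0.0413]
orientation: [0.111, -3.135, 0.001]
force: [-0.8, -0.5, 1.0]
opening: 0.093
```

```bash
python3 - <<'E'
from h import *
s=cam("scene")
st=robot.read_state();print(st["tool_pos"],st["orientation"],st["opening"],st["force"]); 
crop(s,250,170,150,110,5,"g10s.png")
E
```

```text
[0.5554 0.094  0.0432] [ 0.1116 -3.1382  0.0004] 0.09300960266033052 [ 0.2638 -0.4692  0.4069]
```

View pics/g10s.png

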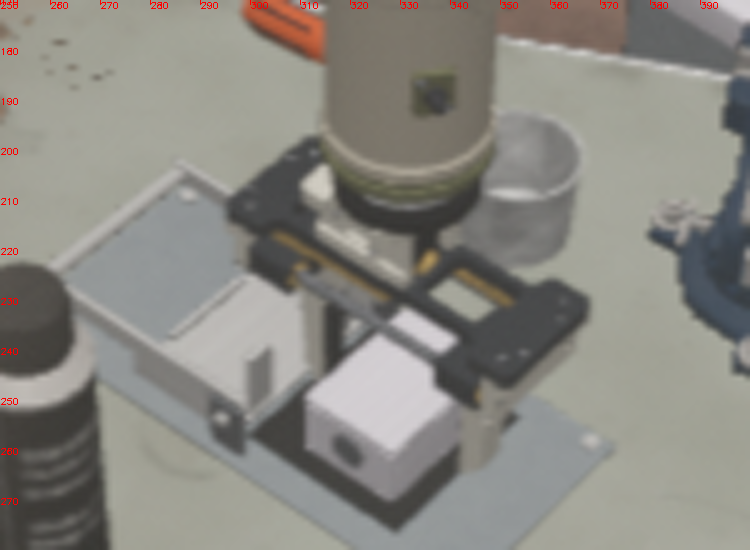

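Well straddled. Close and lift.

Emit:
{"op": "drive_tool", "data": {
  "increments": [
    [1,0,0,0,0,0,0],
    [1,0,0,0,0,0,0],
    [1,0,0,0,0,0,0],
    [1,0,0,0,0,0,0],
    [1,0,0,0,0,0,0],
    [1,0,0,0,0,0,0],
    [1,0,0,0,0,0,0],
    [1,0,0,0,0,0,0],
    [1,0,0,1,0,0,0],
    [1,0,0,2.2,0,0,0],
    [1,0,0,3.2,0,0,0],
    [1,0,0,3.6,0,0,0],
    [1,0,0,3.6,0,0,0]
  ],
  "squeeze": 25
}}

```text
t: 21.28
tool_pos: [0.5575, 0.0953, 0.1362]
orientation: [-0.113, 3.134, 0.0]
force: [1.1, -0.7, -2.3]
opening: 0.0599
```

Emit:
{"op": "drive_tool", "data": {
  "increments": [
    [1,0,1,0,0,0,0.03],
    [1,0,2.3,0,0,0,0.06],
    [1,0,3.8,0,0,0,0.1],
    [1,0,5.3,0,0,0,0.14],
    [1,0,6.8,0,0,0,0.17],
    [1,0,8.1,0,0,0,0.185],
    [1,0,9,0,0,0,0.185],
    [1,0,9.43,0,0,0,0.185],
    [1,0,9.43,-0.5,0,0,0.185],
    [1,0,9.43,-1,0,0,0.185],
    [1,0,9.43,-1.5,0,0,0.185],
    [1,0,9.43,-1.9,0,0,0.185],
    [1,0,9.43,-1.9,0,0,0.185],
    [1,0,9.43,-1.9,0,0,0.185]
  ]
}}

```text
t: 22.45
tool_pos: [0.5549, 0.3292, 0.0842]
orientation: [0.4, -3.113, 0.002]
force: [-0.2, 1.1, -2.0]
opening: 0.0599
```

```bash
python3 - <<'E'
from h import *
s=cam("scene")
st=robot.read_state();print(st["tool_pos"],st["orientation"],st["opening"],st["force"]); 
crop(s,320,220,140,110,5,"g11s.png"); crop(cam("top"),160,190,100,90,6,"g11t.png")
E
```

```text
[0.5557 0.3299 0.0855] [ 0.4009 -3.1151  0.0005] 0.059969164585003 [ 0.5843 -0.8604 -1.8421]
```

View pics/g11s.png

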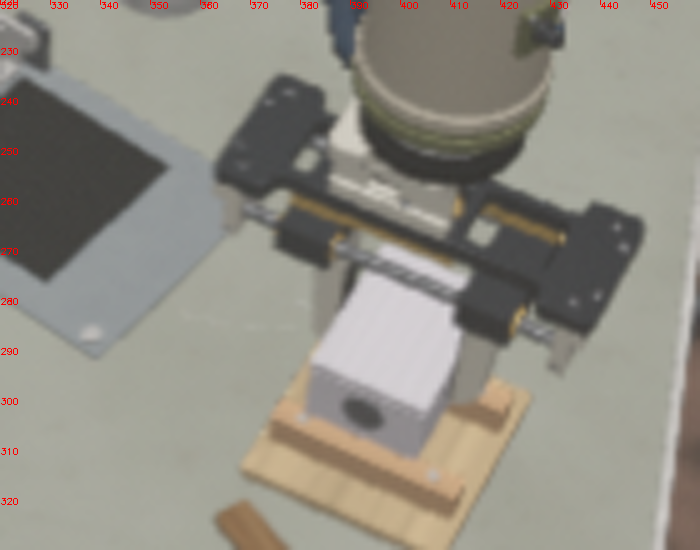

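View pics/g11t.png

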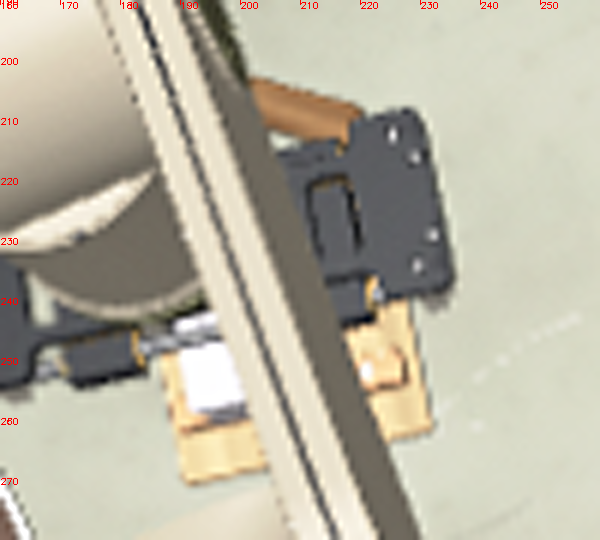

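Aligned over the battens. Lower.

Emit:
{"op": "drive_tool", "data": {
  "increments": [
    [1,0,0,-0.2,0,0,0],
    [1,0,0,-0.4,0,0,0],
    [1,0,0,-0.6,0,0,0],
    [1,0,0,-0.72,0,0,0],
    [1,0,0,-0.8,0,0,0],
    [1,0,0,-0.82,0,0,0],
    [1,0,0,-0.82,0,0,0],
    [1,0,0,-0.82,0,0,0]
  ]
}}

```text
t: 23.22
tool_pos: [0.5556, 0.3309, 0.0659]
orientation: [0.403, -3.116, 0.0]
force: [-3.6, -2.0, 5.0]
opening: 0.0598
```

Emit:
{"op": "drive_tool", "data": {
  "increments": [
    [0,0,0,0,0,0,0],
    [0,0,0,0,0,0,0],
    [0,0,0,0,0,0,0],
    [0,0,0,0,0,0,0],
    [0,0,0,0,0,0,0],
    [0,0,0,1,0,0,0],
    [0,0,0,2.2,0,0,0],
    [0,0,0,3.5,0,0,0],
    [0,0,0,5,0,0,0],
    [0,-2.5,0.5,6,0,0,0],
    [0,-4,1,6,0,0,0],
    [0,-5,1.5,6,0,0,0],
    [0,-5,1.5,6,0,0,0]
  ]
}}

```text
t: 24.3
tool_pos: [0.4266, 0.3704, 0.2167]
orientation: [0.406, -3.115, -0.003]
force: [-0.9, -0.6, -0.2]
opening: 0.0929
```

```bash
python3 - <<'E'
from h import *
s=cam("scene")
st=robot.read_state();print(st["t"],st["tool_pos"],st["opening"],st["force"]); 
crop(s,240,180,200,150,4,"g12s.png"); crop(cam("top"),140,180,160,110,5,"g12t.png")
E
```

```text
24.35 [0.4271 0.3704 0.2164] 0.09274662234387304 [-0.0956  2.1049  0.1855]
```

View pics/g12s.png

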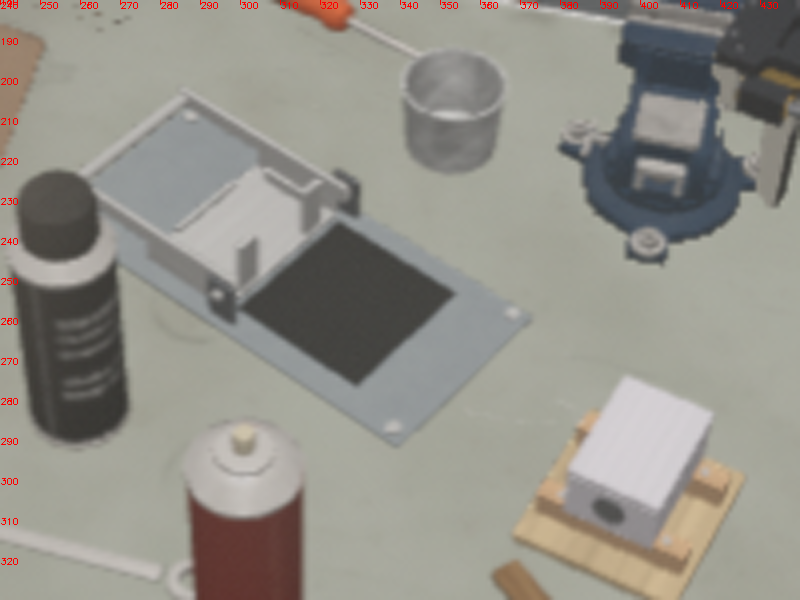

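View pics/g12t.png

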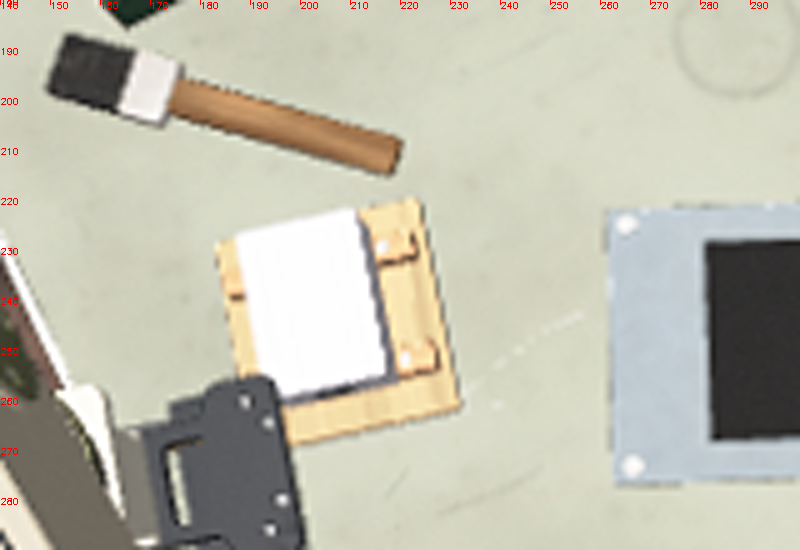

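```bash
python3 - <<'E'
from h import *
s=cam("scene"); t=cam("top")
T=lambda p,x0,y0,k:[(x0+(a+.5)/k-.5,y0+(b+.5)/k-.5) for a,b in p]
X=tri(t,T([(235,233),(358,208),(390,375)],140,180,5),s,T([(655,513),(567,470),(627,376)],240,180,4))
ang=lambda v:np.degrees(np.arctan2(v[1],v[0]))
print(X,"centre",(X[0]+X[2])/2,"yaw",ang(X[1]-X[2]),ang(X[0]-X[1])-90)
a=plane(s,T([(655,513),(567,470),(627,376),(713,415)],240,180,4),.072);print(a.mean(0))
E
```

```text
[[0.5915 0.3698 0.0722 0.0015]
 [0.605  0.3105 0.0722 0.0052]
 [0.5219 0.2892 0.0707 0.0053]] centre [0.5567 0.3295 0.0715 0.0034] yaw 14.358601850792686 12.836523379747632
[0.5558 0.331  0.072 ]
```

The centre is within about 1 mm of the stand's middle (0.557, 0.330). The yaw is about 14° against the stand's 14.7°, and the top face is at 0.072 m. Handing in.

```bash
python3 -c "
from plant import robot
print(robot.close_job())"
```

```text
the job is handed in; nothing more can be done
None
```

I turned the housing over with the jig, set it upside down across the two battens of the drying stand, and handed the job in at about 24 s of the 72 s allowed. The hand-in gives no verdict, so the result rests on my own checks.

**What I did:**
- Set the housing in the pocket of the open leaf. I felt for the hinge-side posts before lowering it, and they agreed with the camera estimate to within about 1 mm.
- Swung the leaf by its bar right over and back. The largest force I saw at the end of a move was about 16 N.
- Picked the upside-down housing off the pad, placed it on the stand and drew the gripper clear.

**Last checks (two camera views):**

| Check | Measured | Wanted |
|---|---|---|
| Housing centre | (0.557, 0.330) m, about 1 mm off the stand's middle | within 20 mm |
| Top face height | 71–72 mm | 68–76 mm |
| Housing direction | 13–14.4°, against 14.7° for the stand | within 14° |

- **Leaf:** lies open in the final picture.
- **Can, cup and brush:** looked unmoved in the final pictures, but I did not re-measure them.
- **Disagreements:** the two views' rays missed each other by 1–5 mm throughout, which limits how exact the figures above are. When I lowered the housing into the pocket there was a small sideways force of about 4 N, but it still seated flat, with its rim at about 51 mm.
- **Not measured:** I did not measure the housing's pose under the closed leaf. The arm was back at bar height there, and the housing was upside down on the pad once the leaf was opened again.

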